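# Dip the glue brush and leave it to drain

### The arm

A 6-joint arm with a two-finger parallel gripper is mounted at the origin on a cart in front of the work surface, level with it; the furniture and walls round the work are solid. World frame = base frame: x ahead of the robot, y to its left, z up, the work surface at z = 0. Lengths are in m, angles in rad, forces in N, time in s.
With the tool pointing down it reaches from about 0.4 to 0.825 m from the base axis. Payload 7 kg.
Tool frame: the origin (TCP) lies midway between the tips of the shut fingers; the grasp point (between the pads) lies arm.hold_point_z behind it (arm.hold_point_z is the distance from the TCP to the grasp point, in m); z points along the fingers, y is the line along which they close (so a half turn about z gives the same grasp; the last joint's range is limited). The gripper opens to 88 mm and grips with 3 to 60 N. Pads are 19 mm wide; open, the fingers measure 130 mm over their backs; the gripper's body (78 mm by 193 mm) begins 47 mm behind the grasp point.
Start: joints at [1.583, 0.359, 0.012, 0, -1.224, -0.288], TCP at [0.184, 0.649, 0.227] pointing down, gripper open.
Joint ranges: [-3.07, 3.07], [-1.43, 2.12], [-1.02, 1.25], [-3.03, 1.67], [-3.05, -0], [-3.03, 3.03]. Speed limits (rad/s): [2.39, 2.39, 3.01, 3.14, 3.14, 3.14].

### API

Orientations are given as [roll, pitch, yaw] about the fixed x, y, z axes, in that order (R = Rz(yaw) Ry(pitch) Rx(roll)).
In Python, from station import arm gives the robot as it stands.
- The arm moves only by the shell command python3 -m crank 'ROWS' [OPENING] [FORCE]. ROWS is JSON, a list that holds one entry, the list of rows, each a list of 4 numbers: the shift along the tool's x, y, z in units of 25 mm (1.0 is 25 mm), then the turn about the tool's z in units of 5 degrees (1.0 is 5 degrees). A call has 1 to 12 rows; each row is the pose to reach, as a shift and turn from the pose commanded when the call began, along the tool's axes at that moment; what a row does not reach only later rows make up. A row lasts 1/8 s, in which the tool goes at most 62.5 mm and 10.7 degrees, less where a joint would pass 70% of its speed; a pose out of reach is approached as far as the arm can. A call with a gripper value outside its range is refused whole. OPENING is the closure, from 0 (fully open) to 1 (shut), set as the call begins (- or left out, the last holds). The fingers move at their own pace and stop on an object; FORCE is the grip in N (left out, the last holds). Time passes only in rows, so rows that repeat a pose let the fingers close. It gives the time, the measured TCP pose, the force, the opening and the grip force at its end, in the units of the state.
- arm.get_state(): the state, without advancing time (a new reading comes with each control period).
- arm.grab_frame(name): name is "side" or "top"; returns (picture, depth): 420x560x3 uint8, red, green, blue; 420x560 float32, m along the optical axis (not along the pixel's ray), 0 where there is no reading.
- arm.get_calibration(name): a dict with "mtx" (3x3 intrinsics, pixels), "k1" (the pictures are not rectified: a ray, as slopes to the right and down, at radius r is drawn at 1 + k1 r^2 times it, then the intrinsics apply), "R" (3x3) and "t" (3): a world point X has camera coordinates R X + t. Camera axes: x right, y down, z forward; pixel columns grow to the right and rows downward; lengths in m; the calibration is good to about 2 mm. A picture is of the moment at which its call begins. get_calibration takes no time and is no camera call.
- arm.job_done(): hands the job in; it is judged then, once.
Trained networks look in the newest picture that a camera, given by its name, has taken for a name from the list of things; names that differ only in an ending like _2 or _b are one class to them, and where a whole thing is asked for, a point or a joint stands for the part that bears it (a point fixed in the world has none). Each returns a list of dicts, best first, with "score" (0 to 1); they miss things now and then, are a little off and sometimes report something else, mostly with a low value. They report only what shows in the picture. A call takes as long as a camera call. They do not tell look-alikes from the thing itself.
- arm.recognise(thing, camera): "extent" ([left, top, width, height] in pixels, round what is visible of it).
- arm.trace(thing, camera): "mask" (420x560 bool, what is visible of it) and "extent" ([left, top, width, height] in pixels, round what is visible of it).
The state is a dict: "t": time; "q": joint angles; "qd": joint speeds; "joint_efforts": joint torques, N m; "eef_pos": TCP position; "ee_rot": TCP orientation; "force": force on the tool from outside, world axes, zero at the start; "moment": the same for the moment, N m; "width": finger opening in m; "gripper_force": force on a finger pad.
Only numpy, scipy, OpenCV 4.12 (cv2) and the standard library are available. Lean on these libraries where they do the work, as an engineer would, in place of code of your own. Each camera call takes 0.05 s, during which the arm holds its last target. There are 200 camera calls.

### The job

Take the glue brush (the round wooden handle, not the flat stirring stick) out of the wooden rack and dip its bristles well down into the low open tin. Then lift it out and leave it standing, bristles down, inside the tall open tin, with nothing holding it. Leave the stirring stick in the rack and both tins standing where they are.

Things in the scene. Friction and masses are not known exactly. Their poses are not given: they have to be found in the camera images.
- glue_brush: Round glue brush, 192 mm, 60 g, upright, bristles down, in one of two holes of a fixed wooden rack (190 x 64 mm, 46 mm high). Rigid dark bristles 21 mm wide (30 mm long), steel ferrule 22 mm wide (to 52 mm), pale handle 15 to 18 mm wide, straight 18 mm from 115 to 175 mm. Origin: centre of the bristle end, 8 mm over the table; z: along the brush to the handle end. Free of the rack once raised 45 mm.
- low_tin: The low one of two open, empty, plain steel tins, loose, about 0.35 kg: 76 mm across, 45 mm high, 3 mm wall, 4 mm bottom, open at the top (70 mm wide inside). Origin: centre of its underside; z up.
- tall_tin: The tall one of the two open, empty, plain steel tins, loose, about 0.35 kg: 76 mm across, 95 mm high, 3 mm wall, 4 mm bottom, open at the top (70 mm wide inside). A brush let go in it leans against the rim by up to about 30 degrees, which is fine. Origin: centre of its underside; z up.
- stir_stick: Stirring stick standing upright in the other hole of the rack: a flat pale stick 18 x 5 mm, with a dark round foot 22 mm across and 50 mm long, 109 mm long in all (shorter than the brush), its top end 117 mm above the table. Origin: centre of its foot, 8 mm above the table; z up along the stick. It is to be left alone.
There are look-alikes about, which are no part of the job. Leave any blue or red look-alike of the low_tin alone.

How it is judged:
On the way, in this order (a step that is already met when the one before it is completed fails the run):
1. the bristle end, the brush held in the fingers, is inside the low tin at least 12 mm below its rim (z of glue_brush in the frame of low_tin between -0.005 and 0.033 m and horizontal distance between glue_brush and low_tin below 0.035 m and contact force between the fingers and glue_brush above 0.5 N), for 0.2 s.
2. the brush, still held, is lifted clear above the low tin's rim (z of glue_brush in the frame of low_tin above 0.048 m and contact force between the fingers and glue_brush above 0.5 N), for 0.1 s.
At the end, for the whole second after the job is handed in: The brush stands at rest in the tall tin, bristle end within 30 mm of the tin's underside, leaning less than 43 degrees; both tins upright (8 degrees) and within 50 mm of where they were; the stirring stick still upright in the rack (30 mm, 20 degrees) (z of glue_brush in the frame of tall_tin between -0.005 and 0.03 m and horizontal distance between glue_brush and tall_tin below 0.038 m and angle between glue_brush's own z axis and vertical below 0.75 rad and linear speed of glue_brush below 0.03 m/s and angle between each of tall_tin, low_tin's own z axis and vertical below 0.15 rad and distance of each of tall_tin, low_tin from where it was at the start of the episode below 0.05 m and distance of stir_stick from where it was at the start of the episode below 0.03 m and angle between stir_stick's own z axis and vertical below 0.35 rad); the robot touches nothing.
It fails at once if a tin is knocked over or shoved 60 mm away (angle between any of low_tin, tall_tin's own z axis and vertical above 0.5 rad or distance of any of low_tin, tall_tin from where it was at the start of the episode above 0.06 m).
It fails at once if the stirring stick is taken out of the rack (distance of stir_stick from where it was at the start of the episode above 0.04 m).
It also fails if it takes over 58 s, if anything falls off the work surface, if the arm or the gripper's body presses on something with over 40 N, if the wrist force passes 120 N, or if a joint passes its speed limit or range.

## Working session

There is one attempt and no reset: what is moved stays moved. The work goes in short steps, Python scripts to look and compute and a shell command to move; the robot and the scene stay as the last step left them, time stands still between calls to the robot, and variables do not carry over. Pictures are saved under pics/ and viewed, at most 10 in all, crops included, and the job is handed in when it is done.

```bash
mkdir -p pics; cat > h.py <<'E'
import numpy as np, cv2
from station import arm
def cloud(name, depth):
    c=arm.get_calibration(name); M=np.array(c["mtx"]); k=c["k1"]
    v,u=np.mgrid[0:420,0:560]
    xd=np.stack([(u-M[0,2])/M[0,0],(v-M[1,2])/M[1,1]],-1).reshape(-1,1,2)
    # invert r_d = r(1+k r^2)
    xd=xd.reshape(420,560,2); x=xd.copy()
    for _ in range(20): x=xd/(1+k*(x**2).sum(-1,keepdims=True))
    P=np.concatenate([x*depth[...,None],depth[...,None]],-1)
    return (P-np.array(c["t"]))@np.array(c["R"])
E
python3 - <<'E'
from h import *
print(arm.hold_point_z, arm.get_state())
for n in("side","top"):
    im,d=arm.grab_frame(n); cv2.imwrite(f"pics/{n}0.png",im[...,::-1]); W=cloud(n,d); np.savez(f"{n}0.npz",im=im,d=d,W=W)
    c=arm.get_calibration(n); print(n,"cam at",-np.array(c["R"]).T@np.array(c["t"]))
    for th in("glue_brush","low_tin","tall_tin","stir_stick"):
        for r in arm.trace(th,n):
            m=r["mask"]&(d>0); p=W[m]
            print(th,round(r["score"],2),r["extent"],m.sum(),"med",np.median(p,0).round(3),"lo",np.percentile(p,2,0).round(3),"hi",np.percentile(p,98,0).round(3),"rgb",np.median(im[m],0))
E
```

```text
0.0188 {'t': 0.0, 'q': array([ 1.58310464e+00,  3.59371274e-01,  1.10554475e-02, -3.85188613e-04,
       -1.22410520e+00, -2.88093349e-01]), 'qd': array([ 5.73159052e-04, -4.06402465e-04,  6.92633489e-04,  8.37428308e-04,
        7.43904689e-04,  8.34347742e-05]), 'joint_efforts': array([ 2.00795825e-03, -5.82716060e+01,  2.93054152e+01,  6.99746087e+00,
        6.78650526e-03, -1.59403389e-04]), 'eef_pos': array([0.18368899, 0.64900504, 0.22562499]), 'ee_rot': array([ 3.13993202e+00, -1.14487961e-04, -2.75916116e-01]), 'force': array([0.14688517, 0.6897718 , 0.12422392]), 'moment': array([-0.02308471, -0.02495831,  0.03253143]), 'gripper_force': 0.0, 'width': 0.08789164572330602}
side cam at [ 0.05826227 -0.42579569  0.55527218]
glue_brush 0.75 [376.7, 189.9, 50.1, 47.4] 1641 med [0.647 0.05  0.077] lo [0.61  0.012 0.04 ] hi [0.685 0.085 0.096] rgb [189. 176. 166.]
glue_brush 0.65 [253.7, 97.8, 7.6, 63.9] 483 med [0.564 0.397 0.13 ] lo [0.558 0.393 0.047] hi [0.574 0.407 0.196] rgb [235. 187. 108.]
low_tin 0.76 [148.1, 197.1, 44.5, 41.1] 1447 med [0.317 0.333 0.026] lo [0.281 0.307 
[... 773 characters left out ...]
79. 116.]
low_tin 0.78 [185.4, 275.1, 47.3, 37.6] 1510 med [0.319 0.347 0.005] lo [ 0.284  0.306 -0.   ] hi [0.356 0.38  0.046] rgb [255.  74.  67.]
low_tin 0.65 [314.5, 254.0, 42.9, 45.9] 1422 med [0.345 0.098 0.004] lo [ 0.31   0.066 -0.   ] hi [0.383 0.138 0.046] rgb [ 75.  152.5 252. ]
low_tin 0.55 [333.3, 197.1, 46.7, 41.5] 1443 med [0.469 0.061 0.005] lo [0.43  0.028 0.   ] hi [0.504 0.101 0.047] rgb [231. 237. 243.]
tall_tin 0.88 [338.0, 96.1, 47.4, 54.1] 1894 med [0.659 0.045 0.044] lo [0.612 0.011 0.001] hi [0.685 0.085 0.096] rgb [141. 136. 133.]
stir_stick 0.56 [218.3, 175.4, 17.3, 17.5] 157 med [0.525 0.308 0.064] lo [0.517 0.3   0.031] hi [0.532 0.318 0.117] rgb [157. 123.  87.]
```

```bash
python3 - <<'E'
from h import *
from scipy.optimize import least_squares
for n in("side","top"):
    z=np.load(n+"0.npz"); W=z["W"]
    for nm,c,zz in(("low",(.467,.065),.045),("tall",(.648,.048),.095)):
        p=W[(abs(W[...,2]-zz)<.004)&(np.hypot(W[...,0]-c[0],W[...,1]-c[1])<.05)]
        f=least_squares(lambda q:np.hypot(p[:,0]-q[0],p[:,1]-q[1])-.0365,c,loss="soft_l1",f_scale=.002)
        print(n,nm,len(p),f.x.round(4))
    for nm,c in(("brush",(.566,.398)),("stick",(.525,.309))):
      for a,b in((.06,.11),(.11,.15),(.15,.185),(.185,.21)):
        p=W[(W[...,2]>a)&(W[...,2]<b)&(np.hypot(W[...,0]-c[0],W[...,1]-c[1])<.025)]
        if len(p)>5: print(n,nm,a,len(p),p.mean(0).round(4),p.min(0).round(4),p.max(0).round(4))
E
```

```text
side low 377 [0.4651 0.0647]
side tall 315 [0.6472 0.0487]
side brush 0.06 136 [0.5652 0.3984 0.0859] [0.5596 0.3925 0.0604] [0.5759 0.4116 0.1098]
side brush 0.11 132 [0.5649 0.3978 0.1309] [0.5582 0.3922 0.1104] [0.5751 0.4063 0.1496]
side brush 0.15 129 [0.5652 0.3978 0.1677] [0.5577 0.3912 0.1506] [0.5784 0.4075 0.1847]
side brush 0.185 54 [0.5658 0.3991 0.1919] [0.5598 0.3928 0.1853] [0.5738 0.4083 0.1994]
side stick 0.06 181 [0.5253 0.3106 0.0856] [0.5181 0.3025 0.06  ] [0.5333 0.3194 0.1097]
side stick 0.11 23 [0.5261 0.3111 0.1138] [0.5204 0.3059 0.1101] [0.5314 0.3192 0.1177]
top low 327 [0.467  0.0638]
top tall 362 [0.6494 0.0483]
top brush 0.06 78 [0.5662 0.3962 0.0809] [0.5602 0.3917 0.0601] [0.58   0.4073 0.1098]
top brush 0.11 74 [0.5655 0.3956 0.1311] [0.5613 0.3913 0.1101] [0.5749 0.4041 0.1497]
top brush 0.15 81 [0.5657 0.3962 0.168 ] [0.5613 0.3909 0.1504] [0.5752 0.4071 0.185 ]
top brush 0.185 85 [0.5678 0.3994 0.1943] [0.562  0.3925 0.1851] [0.5759 0.4085 0.1995]
top stick 0.06 63 [0.5258 0.3091 0.087 ] [0.5187 0.3017 0.0607] [0.5347 0.3181 0.1095]
top stick 0.11 26 [0.5275 0.3097 0.1149] [0.5225 0.3031 0.1102] [0.5332 0.3175 0.1185]
```

View pics/side0.png

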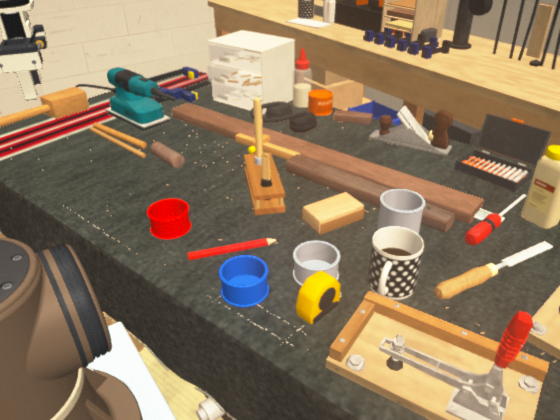

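View pics/top0.png

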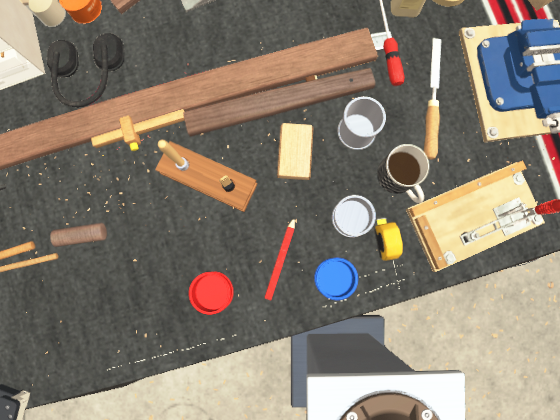

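The side view shows the brush upright in the rack at about (258,130). The plain low tin is at (316,262), with the tape measure next to it. The tall tin is at (400,212), behind the mug. The top view shows the same layout: brush (172,153), low tin (354,216), tall tin (361,123). The red and blue low tins are look-alikes, so I'll leave them alone.

From these, the brush axis is about (0.568, 0.400). I'm moving above it.

```bash
python3 -m crank '[[[1,0.3,-0.5,0],[3,0.9,-1,0],[5,1.5,-1,0],[7,2.1,-1,0],[9,2.8,-1,0],[11,3.4,-1,0],[13,4,-1,0],[15,4.6,-1,0],[16.5,5.1,-1,0],[17.5,5.4,-1,0],[17.5,5.4,-1,0],[17.5,5.4,-1,0]]]' 0 20; python3 - <<'E'
from h import *
s=arm.get_state(); print(s["q"].round(2), s["force"].round(1))
for n in("side","top"):
    im,d=arm.grab_frame(n); W=cloud(n,d); cv2.imwrite(f"pics/{n}1.png",im[...,::-1])
    p=W[(W[...,2]>.11)&(W[...,2]<.21)&(np.hypot(W[...,0]-.566,W[...,1]-.398)<.02)]; print(n,len(p),p.mean(0) if len(p) else 0)
E
```

```text
t: 2.0
eef_pos: [0.5681, 0.4, 0.2519]
ee_rot: [-3.141, -0.0, -0.276]
force: [-1.1, -0.5, -0.2]
width: 0.0873
gripper_force: 0.0
[ 0.89  0.38  0.1  -0.   -1.29  0.4 ] [-1.1 -0.5 -0.2]
side 314 [0.56520594 0.39802396 0.15636505]
top 27 [0.56350668 0.39973057 0.1325923 ]
```

```bash
python3 -m crank '[[[0,0,1,0],[0,0,2,0],[0,0,3,0],[0,0,3.7,0],[0,0,4.1,0],[0,0,4.28,0],[0,0,4.28,0],[0,0,4.28,0]]]' 0 20; python3 - <<'E'
from h import *
im,d=arm.grab_frame("side"); cv2.imwrite("pics/side2.png",cv2.resize(im[60:260,170:370,::-1],(600,600)))
E
```

```text
t: 3.1
eef_pos: [0.5684, 0.4007, 0.1454]
ee_rot: [-3.14, -0.001, -0.276]
force: [-0.1, -0.3, 0.9]
width: 0.0874
gripper_force: 0.0
```

View pics/side2.png

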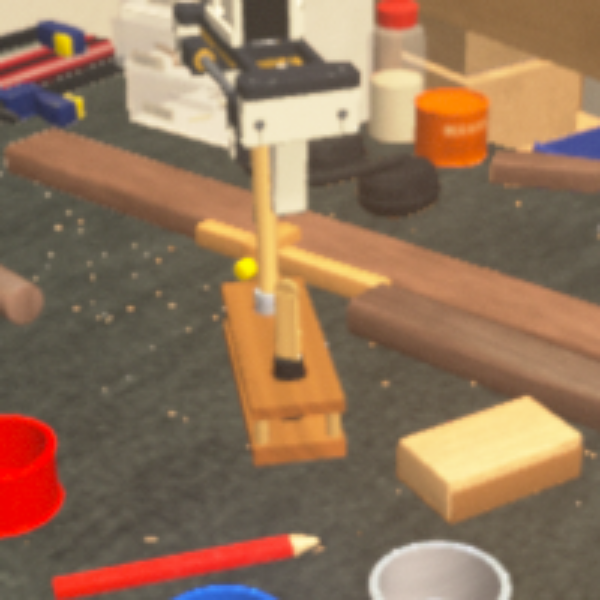

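The crop shows the handle at crop x≈265, going up beside a finger at x≈290 whose tip is at y≈212. I'll project where the fingertips should be to confirm the brush is between them.

```bash
python3 - <<'E'
from h import *
c=arm.get_calibration("side"); s=arm.get_state(); p=s["eef_pos"]; y=np.array([np.sin(-.276),-np.cos(-.276),0])
for nm,X in(("tcp",p),("f+",p+.049*y),("f-",p-.049*y),("brush@.145",np.array([.568,.400,.145])),("top",np.array([.568,.400,.2]))):
    q=np.array(c["R"])@X+c["t"]; q=q[:2]/q[2]; q=q*(1+c["k1"]*q@q); M=np.array(c["mtx"]); u=M[:2,:2]@q+M[:2,2]; print(nm,X.round(3),u.round(1),"crop",((u-[170,60])*3).round())
im,d=arm.grab_frame("side"); W=cloud("side",d)
for u in range(250,280,3): print(u,W[115,u].round(3),im[115,u])
E
```

```text
tcp [0.568 0.401 0.145] [257.9 121. ] crop [264. 183.]
f+ [0.555 0.354 0.145] [264.7 129.7] crop [284. 209.]
f- [0.582 0.448 0.145] [251.6 112.9] crop [245. 159.]
brush@.145 [0.568 0.4   0.145] [258.  121.3] crop [264. 184.]
top [0.568 0.4   0.2  ] [257.   96.8] crop [261. 110.]
250 [0.696 0.648 0.047] [94 81 66]
253 [0.691 0.623 0.056] [112  91  70]
256 [0.563 0.399 0.161] [227 176 101]
259 [0.545 0.358 0.179] [225 181 122]
262 [0.542 0.342 0.185] [219 200 166]
265 [0.547 0.339 0.184] [232 219 181]
268 [0.553 0.337 0.184] [232 219 183]
271 [0.561 0.338 0.182] [216 198 162]
274 [0.784 0.661 0.021] [80 67 56]
277 [0.79  0.654 0.022] [81 68 59]
```

The positions agree, so the brush is between the fingers. Closing now.

```bash
python3 -m crank '[[[0,0,0,0],[0,0,0,0],[0,0,0,0],[0,0,0,0],[0,0,0,0],[0,0,0,0],[0,0,0,0],[0,0,0,0]]]' 1 25
```

```text
t: 4.2
eef_pos: [0.568, 0.4004, 0.1445]
ee_rot: [-3.142, 0.0, -0.276]
force: [0.3, -0.8, -0.2]
width: 0.0175
gripper_force: 25.0
```

```bash
python3 -m crank '[[[0,0,-0.4,0],[0,0,-0.9,0],[0,0,-1.4,0],[0,0,-1.9,0],[0,0,-2.5,0],[0,0,-3.2,0],[0,0,-4,0],[0,0,-4.8,0],[0,0,-5.5,0],[0,0,-5.9,0],[0,0,-5.9,0],[0,0,-5.9,0]]]'; python3 - <<'E'
from h import *
for n in("side","top"):
    im,d=arm.grab_frame(n); W=cloud(n,d); cv2.imwrite(f"pics/{n}3.png",im[...,::-1])
    for a,b in((.145,.18),(.18,.21),(.21,.25)):
        p=W[(W[...,2]>a)&(W[...,2]<b)&(np.hypot(W[...,0]-.568,W[...,1]-.4)<.025)]; print(n,len(p),p.mean(0).round(4) if len(p) else 0, p[:,2].min() if len(p) else 0)
E
python3 -c "
import cv2;a=cv2.imread('pics/side3.png');cv2.imwrite('pics/side3c.png',cv2.resize(a[30:230,170:370],(500,500)))"
```

```text
t: 5.7
eef_pos: [0.5677, 0.4003, 0.2912]
ee_rot: [3.141, 0.001, -0.276]
force: [-0.5, -0.1, -2.0]
width: 0.0175
gripper_force: 25.0
side 97 [0.5634 0.3947 0.1677] 0.15562132985693353
side 143 [0.5633 0.3943 0.1959] 0.18051152753075692
side 140 [0.5646 0.396  0.23  ] 0.2100695298229914
top 47 [0.5628 0.3935 0.1674] 0.15417339742407238
top 75 [0.5608 0.3966 0.1984] 0.18014648538941672
top 48 [0.5618 0.3969 0.2251] 0.21002067991328244
```

View pics/side3c.png

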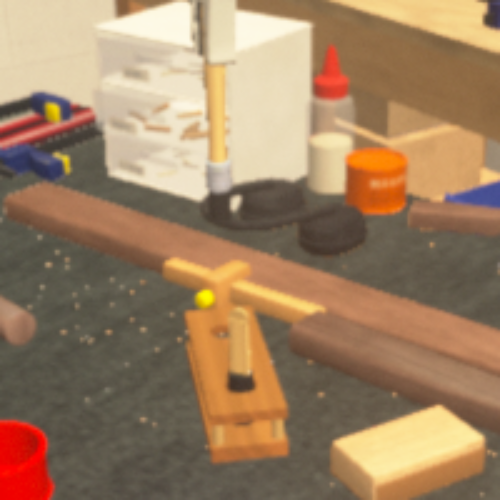

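The brush is held upright and clear of the rack (bristles near (215,195) in the crop). The stick is still in its hole. Moving over the low tin at (0.466, 0.064).

```bash
python3 -m crank '[[[0,0.6,0,0],[0,1.8,0,0],[0,3.2,0,0],[-0.1,4.7,0,0],[-0.1,6.2,0,0],[-0.1,7.7,0,0],[-0.2,9.2,0,0],[-0.2,10.7,0,0],[-0.2,12.2,0,0],[-0.26,13.4,0,0],[-0.26,14.05,0,0],[-0.26,14.05,0,0]]]'; python3 -m crank '[[[0,0,0.8,0],[0,0,1.8,0],[0,0,2.8,0],[0,0,2.8,0],[0,0,2.8,0]]]'; python3 - <<'E'
from h import *
print(arm.get_state()["q"].round(2))
for n in("side","top"):
    im,d=arm.grab_frame(n); W=cloud(n,d); cv2.imwrite(f"pics/{n}4.png",im[...,::-1])
    for a,b in((.07,.105),(.105,.14),(.14,.18)):
        p=W[(W[...,2]>a)&(W[...,2]<b)&(np.hypot(W[...,0]-.466,W[...,1]-.064)<.03)]; print(n,len(p),p.mean(0).round(4) if len(p) else 0, p[:,2].min() if len(p) else 0)
E
```

```text
t: 7.3
eef_pos: [0.4658, 0.0633, 0.2923]
ee_rot: [-3.141, -0.001, -0.277]
force: [-0.1, -0.8, -1.7]
width: 0.0178
gripper_force: 25.0
t: 7.92
eef_pos: [0.4668, 0.0647, 0.2229]
ee_rot: [-3.141, -0.001, -0.275]
force: [-0.6, 0.7, -0.9]
width: 0.0172
gripper_force: 25.0
[ 0.56  0.02 -0.43  0.   -1.13  0.74]
side 98 [0.462  0.0597 0.0966] 0.0866241872094435
side 254 [0.4615 0.0594 0.1246] 0.1050861846725439
side 221 [0.4628 0.0607 0.1595] 0.14000329286635274
top 0 0 0
top 0 0 0
top 0 0 0
```

View pics/side4.png

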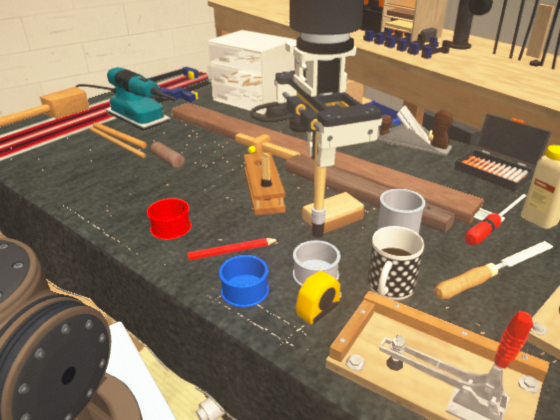

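The bristles are at about (319,232), directly above the plain low tin at (316,262). Dipping.

```bash
python3 -m crank '[[[0,0,0.8,0],[0,0,1.5,0],[0,0,2.1,0],[0,0,2.5,0],[0,0,2.8,0],[0,0,2.8,0],[0,0,2.8,0],[0,0,2.8,0],[0,0,2.8,0],[0,0,2.8,0]]]'; python3 - <<'E'
from h import *
im,d=arm.grab_frame("side"); cv2.imwrite("pics/side5.png",cv2.resize(im[120:320,230:430,::-1],(500,500)))
E
```

```text
t: 9.28
eef_pos: [0.4662, 0.0643, 0.1522]
ee_rot: [-3.141, -0.0, -0.276]
force: [0.4, -0.6, -1.5]
width: 0.0173
gripper_force: 25.0
```

View pics/side5.png

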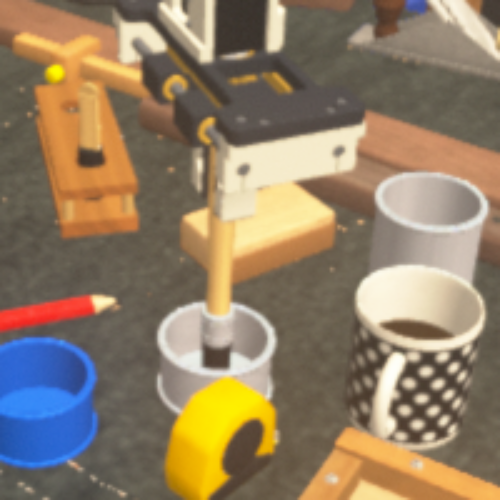

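The bristles are well down inside the low tin, at about (216,355) in the crop. Lifting out and carrying the brush over to the tall tin.

```bash
python3 -m crank '[[[0,0,-0.5,0],[0,0,-1.2,0],[0,0,-2,0],[0,0,-2.9,0],[0,0,-3.8,0],[0,0,-4.6,0],[0,0,-5.2,0],[0,0,-5.4,0],[0,0,-5.4,0],[0,0,-5.4,0]]]'; python3 -m crank '[[[0.5,-0.1,0,0],[1.5,-0.3,0,0],[2.7,-0.5,0,0],[3.9,-0.7,0,0],[5.1,-1,0,0],[6.2,-1.2,0,0],[6.9,-1.3,0,0],[7.17,-1.37,0,0],[7.17,-1.37,0,0],[7.17,-1.37,0,0]]]'; python3 - <<'E'
from h import *
print(arm.get_state()["q"].round(2))
im,d=arm.grab_frame("side"); W=cloud("side",d); cv2.imwrite("pics/side6.png",im[...,::-1])
for a,b in((.12,.18),(.18,.24)):
    p=W[(W[...,2]>a)&(W[...,2]<b)&(np.hypot(W[...,0]-.648,W[...,1]-.0485)<.03)]; print(len(p),p.mean(0).round(4) if len(p) else 0, p[:,2].min() if len(p) else 0)
p=W[(abs(W[...,2]-.095)<.004)&(np.hypot(W[...,0]-.648,W[...,1]-.0485)<.05)];print("rim",p.min(0),p.max(0))
E
```

```text
t: 10.58
eef_pos: [0.4657, 0.0641, 0.2863]
ee_rot: [3.141, 0.001, -0.276]
force: [0.6, 0.8, -0.9]
width: 0.0172
gripper_force: 25.0
t: 11.82
eef_pos: [0.6475, 0.0484, 0.2872]
ee_rot: [-3.142, 0.0, -0.276]
force: [-0.9, -0.6, -1.2]
width: 0.0176
gripper_force: 25.0
[ 0.37  0.29  0.05 -0.   -1.33  0.92]
176 [0.6418 0.0446 0.1658] 0.15016771978539814
391 [0.642  0.0446 0.2079] 0.18006458791571361
rim [0.60765697 0.00977882 0.09111546] [0.68755114 0.08912972 0.09752909]
```

View pics/side6.png

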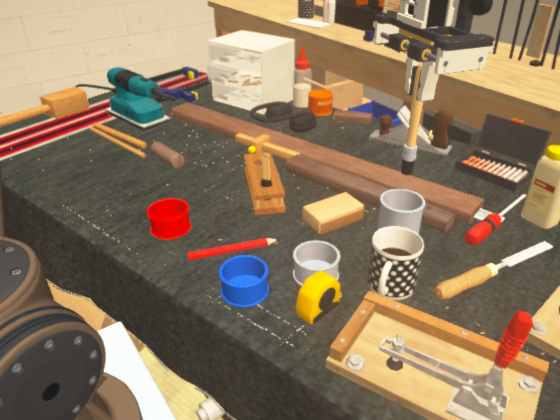

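The brush hangs upright over the tall tin: bristles at (409,165), rim at (401,200). Lowering.

```bash
python3 -m crank '[[[0,0,0.7,0],[0,0,1.6,0],[0,0,2.5,0],[0,0,3.4,0],[0,0,4.2,0],[0,0,4.9,0],[0,0,5.3,0],[0,0,5.5,0],[0,0,5.65,0],[0,0,5.7,0],[0,0,5.7,0],[0,0,5.7,0]]]'
```

```text
t: 13.38
eef_pos: [0.6481, 0.0484, 0.1449]
ee_rot: [-3.141, -0.001, -0.276]
force: [-0.6, -0.8, -0.5]
width: 0.0178
gripper_force: 25.0
```

```bash
python3 -m crank '[[[0,0,0.1,0],[0,0,0.1,0]]]'; python3 -m crank '[[[0,0,0,0],[0,0,0,0],[0,0,0,0],[0,0,0,0],[0,0,0,0],[0,0,0,0],[0,0,0,0],[0,0,0,0]]]' 0; python3 - <<'E'
from h import *
im,d=arm.grab_frame("side"); cv2.imwrite("pics/side7.png",cv2.resize(im[80:280,300:500,::-1],(500,500)))
E
```

```text
t: 13.62
eef_pos: [0.6478, 0.0484, 0.1418]
ee_rot: [3.141, 0.0, -0.276]
force: [0.3, 0.3, -1.5]
width: 0.0176
gripper_force: 25.0
t: 14.62
eef_pos: [0.6479, 0.0484, 0.1421]
ee_rot: [-3.142, -0.0, -0.276]
force: [0.4, -0.6, 0.1]
width: 0.0865
gripper_force: 0.0
```

View pics/side7.png

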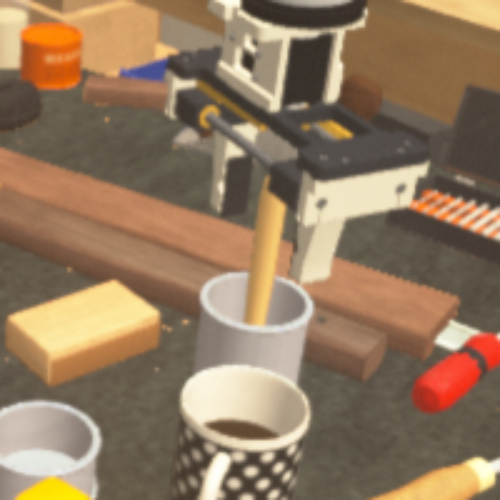

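The brush is released and standing in the tall tin, clear between the open fingers at (265,250). Raising the gripper straight up.

```bash
python3 -m crank '[[[0,0,-0.3,0],[0,0,-0.8,0],[0,0,-1.4,0],[0,0,-2,0],[0,0,-2.7,0],[0,0,-3.4,0],[0,0,-4.2,0],[0,0,-5,0],[0,0,-5.5,0],[0,0,-5.6,0],[0,0,-5.6,0],[0,0,-5.6,0]]]'; python3 -m crank '[[[0,0,0,0],[0,0,0,0],[0,0,0,0],[0,0,0,0],[0,0,0,0],[0,0,0,0]]]'; python3 - <<'E'
from h import *
im,d=arm.grab_frame("side"); W=cloud("side",d); cv2.imwrite("pics/side8.png",im[...,::-1])
for nm,c,zz in(("low",(.466,.0643),.045),("tall",(.648,.0485),.095)):
    p=W[(abs(W[...,2]-zz)<.004)&(np.hypot(W[...,0]-c[0],W[...,1]-c[1])<.05)];print(nm,((p.min(0)+p.max(0))/2).round(3))
for a,b in((.1,.13),(.13,.16),(.16,.19),(.19,.21)):
    p=W[(W[...,2]>a)&(W[...,2]<b)&(np.hypot(W[...,0]-.648,W[...,1]-.0485)<.12)]; print(len(p),np.median(p,0).round(4) if len(p) else 0)
E
```

```text
t: 16.18
eef_pos: [0.6475, 0.0483, 0.2811]
ee_rot: [3.141, 0.001, -0.276]
force: [-0.2, 0.1, 0.8]
width: 0.088
gripper_force: 0.0
t: 16.92
eef_pos: [0.6479, 0.0484, 0.2821]
ee_rot: [-3.142, -0.0, -0.276]
force: [-0.5, 0.3, 0.3]
width: 0.0877
gripper_force: 0.0
low [0.466 0.065 0.044]
tall [0.647 0.049 0.095]
141 [0.6409 0.0425 0.1153]
165 [0.6409 0.0424 0.1454]
173 [0.6415 0.0431 0.1755]
34 [0.6445 0.0459 0.1928]
```

View pics/side8.png

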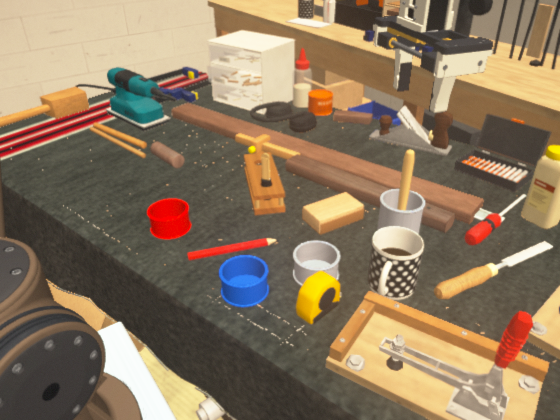

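The brush stands upright and on its own in the tall tin, with the handle at (405,180). The tins haven't moved, the stick is still in the rack, and the gripper is well clear. Handing in.

```bash
python3 -c "
from station import arm; print(arm.job_done())"
```

```text
the job is handed in; nothing more can be done
None
```

The brush was dipped in the low tin and now stands bristles down, on its own, in the tall tin; the tins and stirring stick are where they were, and the job is handed in (no verdict was returned).

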